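# Level scoop of jumbo chalk at the illustrator's desk

## Robot

A 6-joint arm with a two-finger parallel gripper is mounted at the origin on the work surface. World frame = base frame: x ahead of the robot, y to its left, z up, the work surface at z = 0. Lengths are in m, angles in degrees, forces in N, time in s.
With the tool pointing down it reaches from about 0.35 to 0.725 m from the base axis. Payload 4.3 kg.
Tool frame: the origin (TCP) lies between the finger pads; the fingertips stand 8 mm ahead of it and the grasp point (between the pads) lies 11 mm behind it; z points along the fingers, y is the direction in which the jaws open and shut (so a half turn about z gives the same grasp; the last joint's range is limited). The gripper opens to 85 mm and grips with 20 to 120 N. Pads are 22 mm wide; open, the fingers measure 114 mm over their backs; the gripper's body (76 mm by 85 mm) begins 54 mm behind the grasp point. The pads swing forward as they close: fully open they stand 13 mm farther back than shut.
Start: joints at [63.065, 21.618, 4.641, 73.018, 0, 83.68], TCP at [0.202, 0.538, 0.239] pointing down, gripper open.
Joint ranges: [-156.06, 156.06], [-48.1, 94.91], [-58.44, 69.94], [-101.28, 121.22], [-78.64, 73.56], [-180, 180]. Speed limits (degrees/s): [147.25, 147.25, 180, 180, 180, 180].

## Interface

Orientations are given as a 3x3 rotation matrix whose columns are the frame's x, y, z axes.
In Python, from rig import state, snapshot, hand_in, trace gives the robot as it stands. The module is installed in compiled form; this text tells all that it offers.
- The arm moves only by the tool jog_arm, never from a script. Its argument "moves" is a list of rows, each a list of 4 numbers: the shift along the world's x, y, z in cm, then the turn about the world's z in degrees. In form: [[dx, dy, dz, spin], ...]. A call has 1 to 20 rows; each row is the pose to reach, as a shift and turn from the pose commanded when the call began; what a row does not reach only later rows make up. A row lasts 1/10 s, in which the tool goes at most 50 mm and 8.59 degrees, less where a joint would pass 70% of its speed; a pose out of reach is approached as far as the arm can. A call with a gripper value outside its range is refused whole. "grip" is the closure, from 0 (fully open) to 1 (shut), set as the call begins (left out, the last holds). The fingers move at their own pace and stop on an object; "grip_force" is the grip in N (left out, the last holds). Time passes only in rows, so rows that repeat a pose let the fingers close. It gives the time, the measured TCP pose, the force and the opening at its end, in the units of the state.
- state(): the state, without advancing time (a new reading comes with each control period).
- snapshot(name): name is "scene" or "side" or "wrist"; returns a dict with "color" (420x560x3 uint8, red, green, blue), "intrinsics" (3x3 intrinsics, pixels), "k1" (the pictures are not rectified: a ray, as slopes to the right and down, at radius r is drawn at 1 + k1 r^2 times it, then the intrinsics apply), "rvec" (rotation vector, rad) and "tvec" (3), from world to camera coordinates, as OpenCV has them. Camera axes: x right, y down, z forward; pixel columns grow to the right and rows downward; lengths in m; the calibration is good to about 2 mm. A picture is of the moment at which its call begins. There is no depth.
- hand_in(): hands the job in, once; it reports no verdict.
Trained networks look in the newest picture that a camera, given by its name, has taken for a name from the list of things; names that differ only in an ending like _2 or _b are one class to them, and where a whole thing is asked for, a point or a joint stands for the part that bears it (a point fixed in the world has none). Each returns a list of dicts, best first, with "score" (0 to 1); they miss things now and then, are a little off and sometimes report something else, mostly with a low value. They report only what shows in the picture. A call takes as long as a camera call. They do not tell look-alikes from the thing itself.
- trace(camera, label): "mask" (420x560 bool, what is visible of it) and "at" ([column, row] in pixels, amid what is visible of it).
The state is a dict: "time_s": time; "joint_pos": joint angles; "qd": joint speeds; "joint_torque": joint torques, N m; "position": TCP position; "tool_rot": TCP orientation; "wrist_force": force on the tool from outside, world axes, zero at the start; "moment": the same for the moment, N m; "width": finger opening in m.
Only numpy, scipy, OpenCV 4.12 (cv2) and the standard library are available. Lean on these libraries where they do the work, as an engineer would, in place of code of your own. Each camera call takes 0.05 s, during which the arm holds its last target.

## Task

Take the blue-handled scoop in the plywood chalk bin, drive it under the little pile of chalk and lift the heaped scoop, all three sticks on it, clear of the rails they lie on. Then strike off the excess: draw the scoop back low under the red strike bar, so that the stick on top is pushed off by the bar and stays in the bin, and two lie level in the scoop. Leave the scoop standing on the bin floor behind the bar, where it started, and let go.

Things in the scene. Friction and masses are not known exactly. Their poses are not given: they have to be found in the camera images.
- bin: Fixed plywood bin, mm. Origin on the desk under the middle of the red strike bar; x from the scoop's parking (-) to the chalk (+), z up. Floor z 6, inside x -108 to 166, y -58 to 58, walls to z 40. Bar: x -5 to 5, z 39 to 53, with a gap y -20 to 20 for the handle. Two rails at y = 38 to 44 and -44 to -38, x 90 to 149, top z 29 (end bumps z 34), carry the ends of the chalk.
- scoop: Loose alloy scoop, 250 g, mm. Origin on its underside below the handle; x to the lip, z up. Post handle at x = y = 0, 14 along x, 20 along y, blue z 66 to 130: grip across x, tips above z 68 to clear the bar. Pan 56 wide, passes between the rails under the chalk; back wall x 10, 25 high; lip x 62, 17 high, edge x 72. To load: slide to bin x 84, lift 40. To strike: slide 0 to 3 above the floor.
- chalk_a: Yellow round stick of smooth coated jumbo chalk, 25 mm diameter, 90 mm long, about 60 g; origin at its centre, its y axis along its length. Lies across the two rails of the bin, at the far end.
- chalk_b: White round stick of smooth coated jumbo chalk, 25 mm diameter, 90 mm long, about 60 g; origin at its centre, its y axis along its length. Lies across the rails, touching the yellow one on the scoop's side. In the scoop two sticks side by side (the 17 mm lip holds them) are level: centres about 14 mm above its underside. Lower the loaded scoop only with the sticks drawn back clear of the rails.
- chalk_c: Green round stick of smooth coated jumbo chalk, 25 mm diameter, 90 mm long, about 60 g; origin at its centre, its y axis along its length. Rests on top in the hollow between the other two. On the scoop too a third stick rides on top, centre about 35 mm above its underside; the bar pushes it off over the lip.
There are look-alikes about, which are no part of the job. What is shaped like the scoop but green or orange is not meant.

How it is judged:
By the outcome, as a careful person would: the job done as asked, in the order asked, and still so for the second after the job is handed in, with the robot touching nothing.
It also fails if it takes over 45 s, if anything falls off the work surface, if the arm or the gripper's body presses on something with over 40 N, if the wrist force passes 120 N, or if a joint passes its speed limit or range.

## Working session

There is one attempt and no reset: what is moved stays moved. The work goes in short steps, Python scripts to look and compute and a tool call to move; the robot and the scene stay as the last step left them, time stands still between calls to the robot, and variables do not carry over. Pictures are saved under pics/ and viewed, and the job is handed in when it is done.

Besides the shell and the picture viewer there is one more tool, called as name([rows], argument=value, ...), one row to a line, values as JSON. jog_arm: Moves the arm, as the interface text tells. Its arguments: {"type":"object","properties":{"moves":{"type":"array","items":{"type":"array","items":{"type":"number"}}},"grip":{"type":"number"},"grip_force":{"type":"number"}},"required":["moves"]}

```bash
mkdir -p pics; cat > h.py <<'E'
import numpy as np,cv2
from rig import state,snapshot,trace
def cam(s):
    R,_=cv2.Rodrigues(np.array(s['rvec'],float)); return np.array(s['intrinsics'],float),float(s['k1']),R,np.array(s['tvec'],float).ravel()
def proj(s,P):
    K,k1,R,t=cam(s); P=np.atleast_2d(P); return cv2.projectPoints(P.astype(float),np.array(s['rvec'],float),t,K,np.array([k1,0,0,0.]))[0].reshape(-1,2)
def ray(s,px):
    K,k1,R,t=cam(s); u=cv2.undistortPoints(np.array([[px]],float),K,np.array([k1,0,0,0.]))[0,0]
    return -R.T@t, R.T@np.array([u[0],u[1],1.])
def onz(s,px,z):
    o,d=ray(s,px); return o+d*(z-o[2])/d[2]
def save(s,n,sc=1.4): 
    cv2.imwrite('pics/'+n+'.png',cv2.resize(s['color'][:,:,::-1],None,fx=sc,fy=sc))
E
python3 - <<'E'
from h import *
for c in ['scene','side','wrist']:
    s=snapshot(c); save(s,c+'0'); 
    K,k1,R,t=cam(s); print(c,(-R.T@t).round(3),R[2].round(2),K[0,0])
    for l in ['bin','scoop','chalk_a']:
        print(l,[(round(d['score'],2),np.round(d['at']),d['mask'].sum()) for d in trace(c,l)])
print(state())
E
```

```text
scene [0.957 0.108 0.701] [-0.59 -0.16 -0.79] 452.8354599051045
bin [(0.58, array([265., 272.]), np.int64(9898))]
scoop [(0.86, array([262., 175.]), np.int64(1450)), (0.71, array([151., 226.]), np.int64(1366)), (0.7, array([222., 247.]), np.int64(1629))]
chalk_a [(0.83, array([310., 279.]), np.int64(807)), (0.69, array([303., 287.]), np.int64(220)), (0.68, array([320., 291.]), np.int64(588))]
side [ 0.422 -0.909  0.568] [ 0.07  0.87 -0.48] 527.0857723868157
bin [(0.79, array([318., 243.]), np.int64(4403))]
scoop [(0.78, array([200., 259.]), np.int64(1393)), (0.62, array([308., 238.]), np.int64(670)), (0.5, array([320., 190.]), np.int64(510))]
chalk_a [(0.88, array([318., 206.]), np.int64(483)), (0.71, array([321., 191.]), np.int64(527)), (0.3, array([310., 241.]), np.int64(800))]
wrist [0.127 0.569 0.373] [ 0.29 -0.11 -0.95] 303.77979539607117
bin []
scoop []
chalk_a []
{'time_s': 0.6, 'joint_pos': array([ 6.30639535e+01,  2.16183193e+01,  4.64230281e+00,  7.30179944e+01,
       -7.56001024e-04,  8.36806303e+01]), 'qd': array([-0.00833492,  0.00170707,  0.01705112,  0.00875314,  0.02362171,
       -0.10907159]), 'joint_torque': array([-5.62304217e-05, -4.63234270e+01,  2.70010757e+01,  6.72749229e-04,
       -5.70947509e-05,  3.17211068e-06]), 'position': array([0.20248055, 0.53821704, 0.23933227]), 'tool_rot': array([[-9.35957086e-01,  3.52114086e-01,  5.91144055e-05],
       [ 3.52114090e-01,  9.35957082e-01,  8.72117310e-05],
       [-2.46200676e-05,  1.02441453e-04, -9.99999994e-01]]), 'wrist_force': array([ 0.89128885,  0.01490133, -0.34706211]), 'moment': array([-0.00057391,  0.01191758, -0.02985794]), 'width': 0.08539059574753738}
```

View pics/scene0.png

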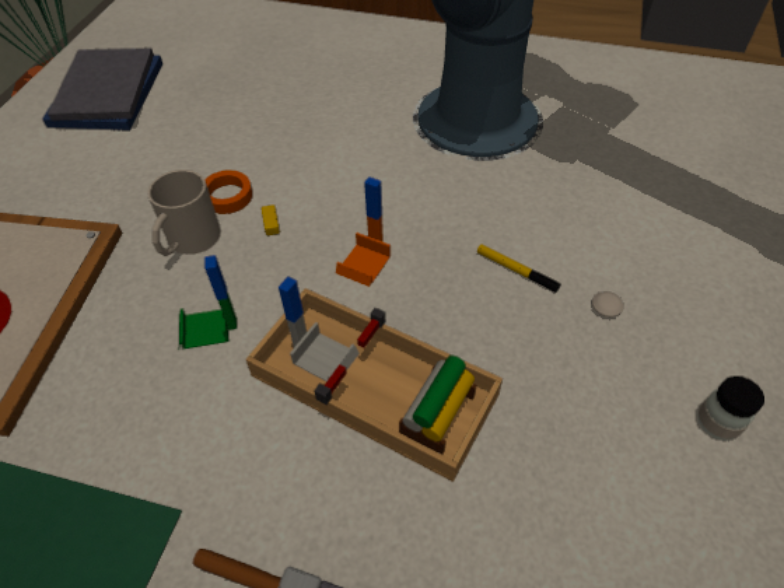

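View pics/side0.png

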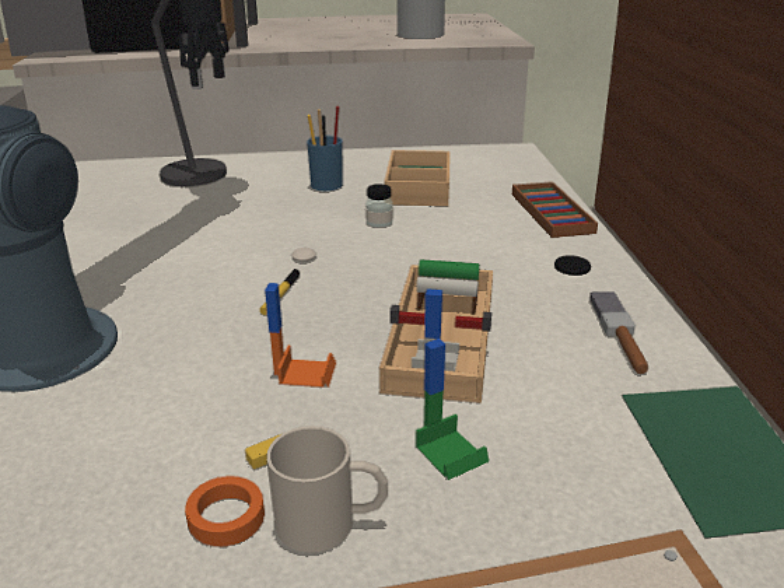

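```bash
python3 - <<'E'
from h import *
s=snapshot('scene'); c=s['color'][190:350,165:375,::-1]; cv2.imwrite('pics/sc1.png',cv2.resize(c,None,fx=3.7,fy=3.7,interpolation=cv2.INTER_CUBIC))
s=snapshot('side'); c=s['color'][175:295,260:370,::-1]; cv2.imwrite('pics/si1.png',cv2.resize(c,None,fx=5,fy=5,interpolation=cv2.INTER_CUBIC))
E
```

```text
(no output)
```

View pics/sc1.png

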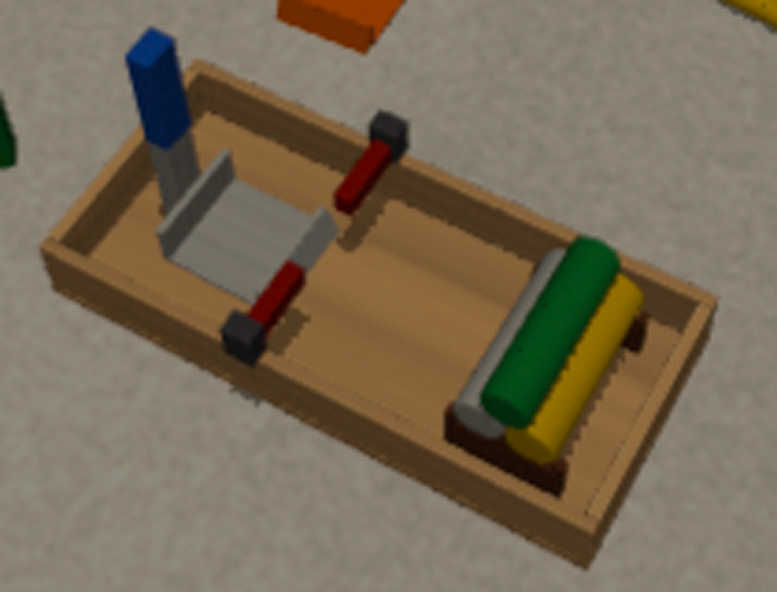

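View pics/si1.png

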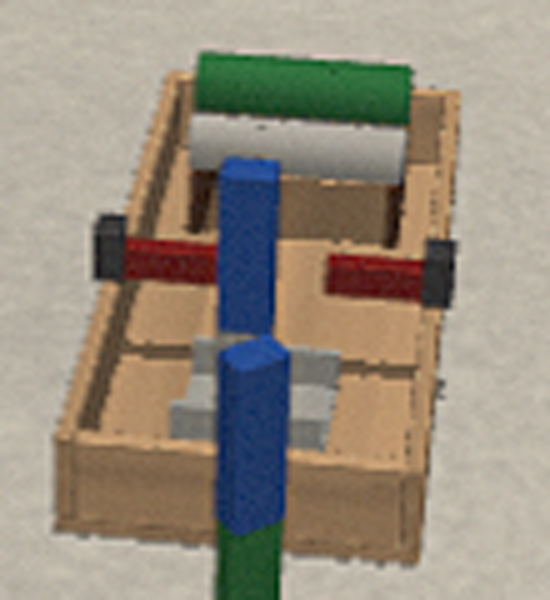

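```bash
cat > fit.py <<'E'
from h import *
from scipy.optimize import least_squares
sc=snapshot('scene'); si=snapshot('side')
a=lambda u,v:(165+u/3.7,190+v/3.7); b=lambda u,v:(260+u/5,175+v/5)
def T(p,P): 
    c,s_=np.cos(p[2]),np.sin(p[2]); P=np.array(P,float)/1000
    return np.c_[p[0]+c*P[:,0]-s_*P[:,1],p[1]+s_*P[:,0]+c*P[:,1],P[:,2]]
def corners(t): return [(-108-t,58+t,40),(-108-t,-58-t,40),(166+t,58+t,40),(166+t,-58-t,40)]
A=np.array([a(197,60),a(43,247),a(716,298),a(590,537)]);B=np.array([b(58,438),b(421,465),b(170,72),b(459,92)])
def res(p,use=(1,1)):
    C=T(p,corners(p[3])); r=[]
    if use[0]: r+=[(proj(sc,C)-A).ravel()]
    if use[1]: r+=[(proj(si,C)-B).ravel()]
    return np.concatenate(r)
for u in [(1,1),(1,0),(0,1)]:
    f=least_squares(res,[.5,.1,1.4,8],args=(u,)); print(f.x[:2].round(4),np.degrees(f.x[2]).round(2),f.x[3],f.fun.round(1))
    if u==(1,1): pb=f.x
H=[(7,-10,136),(7,10,136),(-7,-10,136),(-7,10,136),(10,28,31),(10,-28,31)]
HA=np.array([a(152,65),a(176,40),a(127,55),a(153,28),a(229,150),a(160,235)])
f=least_squares(lambda p:(proj(sc,T(p,H))-HA).ravel(),[pb[0],pb[1]-.08,pb[2]]);print(f.x[:2].round(4),np.degrees(f.x[2]).round(2),f.fun.round(1))
c,s_=np.cos(pb[2]),np.sin(pb[2]);d=f.x[:2]-pb[:2];print('scoop in bin mm',1000*np.array([c*d[0]+s_*d[1],-s_*d[0]+c*d[1]]))
ps=f.x
print('side handle top', (proj(si,T(ps,H[:4]))-[260,175])*5)
print('z136 rays',[onz(sc,h,.136).round(4) for h in HA[:4]])
E
python3 fit.py
```

```text
[ 0.5676 -0.056 ] 75.19 5.683558393005281 [-0.5  0.3 -1.1  0.2 -0.4  0.8 -0.  -0.7 -0.6 -1.4 -0.2 -0.1 -0.2 -1.
 -0.3 -0.9]
[ 0.5671 -0.0554] 75.07 5.799161055468818 [ 0.1  0.  -0.6 -0.1  0.2  0.8  0.3 -0.7]
[ 0.5677 -0.0593] 75.27 5.087506288290775 [ 0.1 -0.4  0.   0.7  0.1 -0.2 -0.3 -0.2]
[ 0.5439 -0.1338] 73.64 [-0.6  1.   0.4 -0.6 -0.9  0.2 -0.3 -0.8  0.8  0.4  0.9 -0.2]
scoop in bin mm [-81.26722462   3.01163321]
side handle top [[276.54603712 152.69294018]
 [218.53765248 147.5684329 ]
 [271.09114781 172.35923562]
 [212.31651554 167.09347576]]
z136 rays [array([ 0.5534, -0.1297,  0.136 ]), array([ 0.5377, -0.1245,  0.136 ]), array([ 0.5509, -0.1421,  0.136 ]), array([ 0.5338, -0.1366,  0.136 ])]
```

```bash
python3 - <<'E'
from h import *
s=snapshot('scene')
print(onz(s,(213/1.4,258/1.4),.13),onz(s,(230/1.4,328/1.4),.0),onz(s,(373/1.4,180/1.4),.13))
E
```

```text
[ 0.52466528 -0.23777923  0.13      ] [ 0.53687404 -0.24045208  0.        ] [ 0.3435909  -0.08995839  0.13      ]
```

jog_arm([
  [3.4, -6.7, 0, 5],
  [6.8, -13.4, 0, 5],
  [10.2, -20.1, 0, 5],
  [13.6, -26.8, 0, 5],
  [17, -33.5, 0, 5],
  [20.4, -40.2, 0, 5],
  [23.8, -46.9, 0, 5],
  [27.2, -53.6, 0, 5],
  [30.6, -60.4, 0, 5],
  [34.1, -67.2, 0, 5],
  [34.1, -67.2, 0, 5],
  [34.1, -67.2, 0, 5],
  [34.1, -67.2, 0, 5],
  [34.1, -67.2, 0, 5],
  [34.1, -67.2, 0, 5],
  [34.1, -67.2, 0, 5],
  [34.1, -67.2, 0, 5],
  [34.1, -67.2, 0, 5],
])

```text
time_s: 2.65
position: [0.5428, -0.1328, 0.2393]
tool_rot: [[-0.963, 0.269, -0.001], [0.269, 0.963, 0.001], [0.001, 0.001, -1.0]]
wrist_force: [0.1, -0.5, 0.8]
width: 0.0858
```

```bash
python3 - <<'E'
from h import *
s=snapshot('wrist'); save(s,'w1')
for n in ['scene','side']: save(snapshot(n),n+'1')
pb=[.5675,-.056,np.radians(75.2)]
for d in trace('wrist','scoop'): print(d['score'],d['at'])
E
```

```text
0.94 [268.6, 32.8]
0.64 [297.2, 182.6]
0.59 [168.1, 210.9]
0.48 [466.9, 187.3]
```

View pics/w1.png

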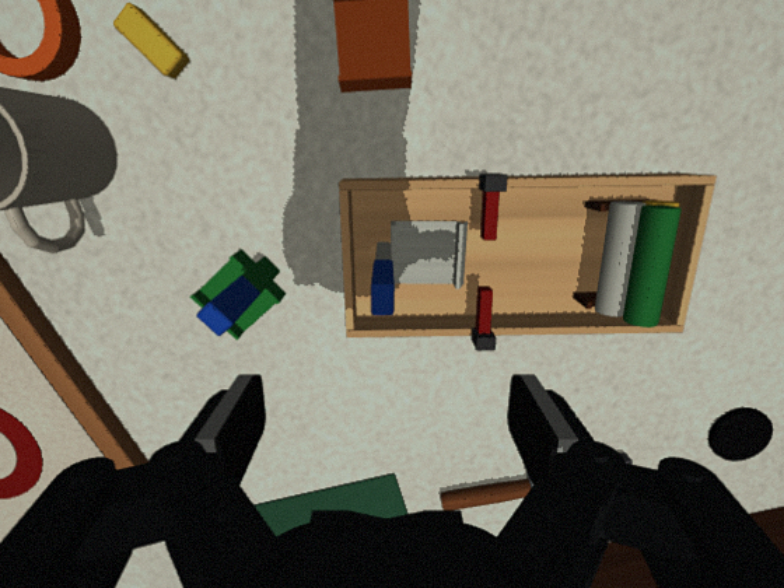

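View pics/side1.png

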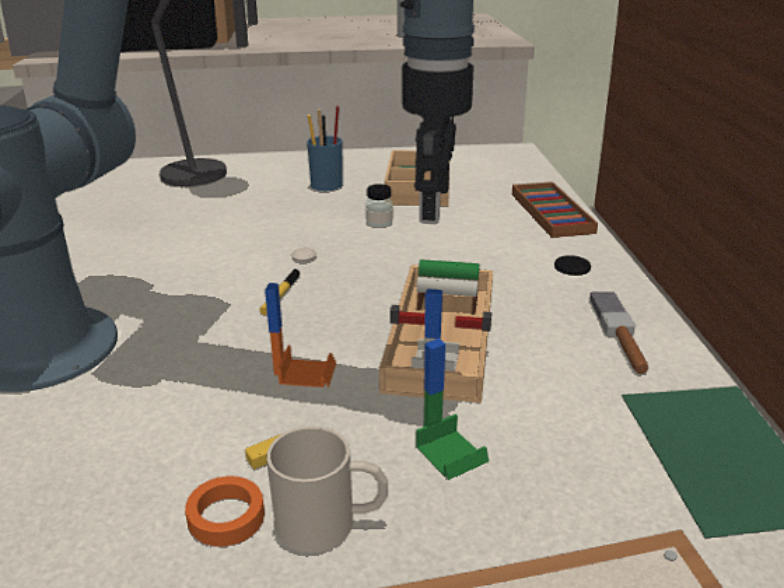

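```bash
cat >> fit.py <<'E'
w=snapshot('wrist')
im=cv2.resize(w['color'][:,:,::-1],None,fx=1.4,fy=1.4); c=w['color'][115:255,230:520,::-1]
big=cv2.resize(c,None,fx=2.7,fy=2.7,interpolation=cv2.INTER_CUBIC)
for P,col in ((T(pb,corners(pb[3])),(0,0,255)),(T(ps,H),(0,255,255)),(T(pb,[(90,41,29),(149,41,29),(90,-41,29),(0,20,53),(0,-20,53)]),(255,0,255))):
    for q in proj(w,P): cv2.circle(big,tuple(int(round(v)) for v in ((q+.5-[230,115])*2.7)),3,col,1)
cv2.imwrite('pics/w2.png',big)
E
python3 fit.py >/dev/null
```

```text
(no output)
```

View pics/w2.png

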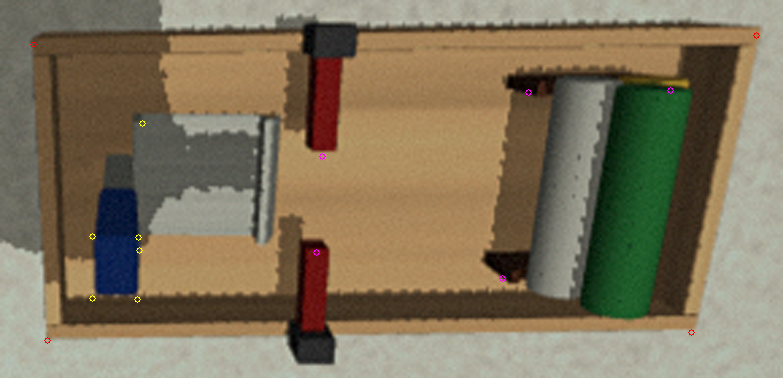

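jog_arm([
  [0.1, -0.1, -3.5, 0],
  [0.1, -0.1, -7, 0],
  [0.1, -0.1, -10.5, 0],
  [0.1, -0.1, -13, 0],
  [0.1, -0.1, -15.1, 0],
  [0.1, -0.1, -15.1, 0],
  [0.1, -0.1, -15.1, 0],
])

```text
time_s: 3.7
position: [0.5443, -0.1345, 0.0887]
tool_rot: [[-0.963, 0.269, -0.0], [0.269, 0.963, 0.0], [0.001, 0.0, -1.0]]
wrist_force: [0.2, 0.8, -0.5]
width: 0.0855
```

jog_arm([
  [0, 0, 0, 0],
  [0, 0, 0, 0],
  [0, 0, 0, 0],
  [0, 0, 0, 0],
  [0, 0, 0, 0],
  [0, 0, 0, 0],
  [0, 0, 0, 0],
  [0, 0, 0, 0],
], grip=1, grip_force=80)

```text
time_s: 4.5
position: [0.5448, -0.1349, 0.0888]
tool_rot: [[-0.963, 0.269, 0.001], [0.269, 0.963, -0.0], [-0.001, 0.0, -1.0]]
wrist_force: [-0.0, -0.1, 4.6]
width: 0.0127
```

```bash
python3 - <<'E'
from h import *
for n in ['scene','side','wrist']:
    s=snapshot(n); save(s,n+'2')
s=snapshot('scene'); c=s['color'][150:350,165:375,::-1]; cv2.imwrite('pics/sc2.png',cv2.resize(c,None,fx=3,fy=3,interpolation=cv2.INTER_CUBIC))
E
```

```text
(no output)
```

View pics/sc2.png

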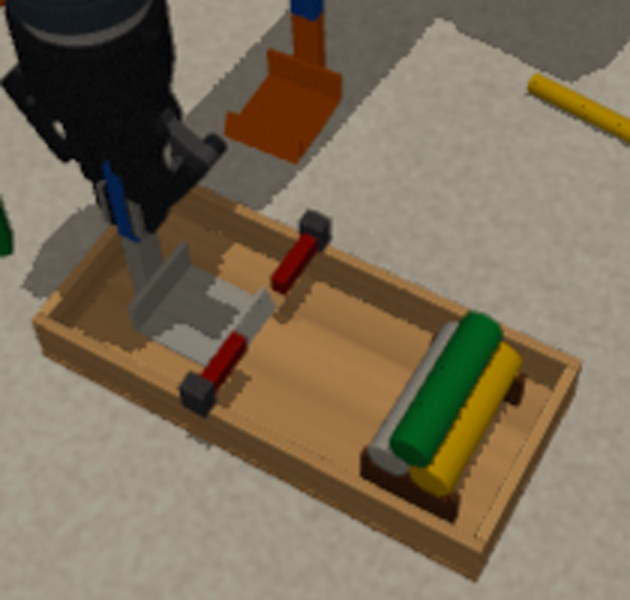

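View pics/wrist2.png

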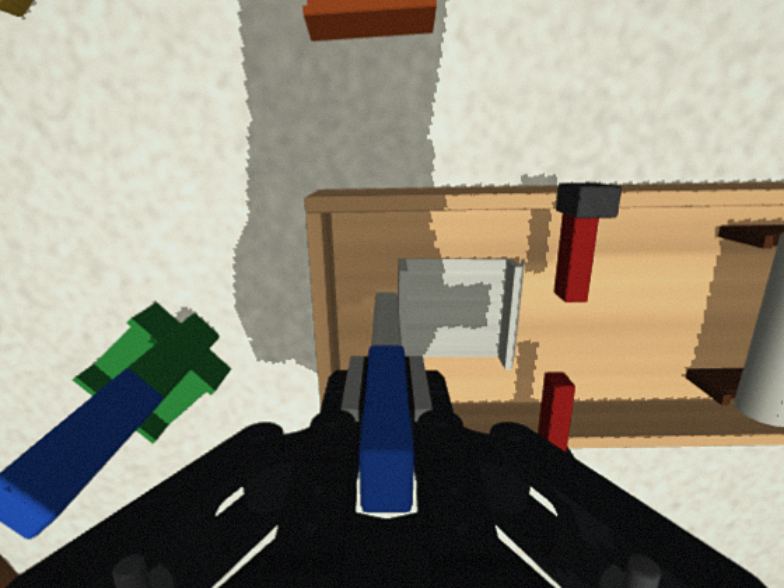

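```bash
python3 - <<'E'
from h import *
s=snapshot('wrist'); c=s['color'][115:335,210:560,::-1]; cv2.imwrite('pics/w3.png',cv2.resize(c,None,fx=2.2,fy=2.2,interpolation=cv2.INTER_CUBIC))
E
```

```text
(no output)
```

View pics/w3.png

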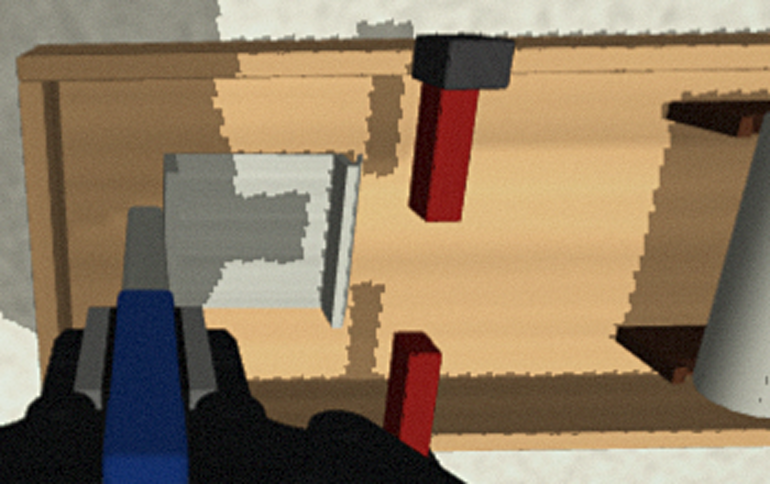

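```bash
cat > rel.py <<'E'
from h import *
from scipy.optimize import least_squares
w=snapshot('wrist'); q=lambda u,v:(210+u/2.2,115+v/2.2)
K,k1,R,t=cam(w); print('cam',(-R.T@t).round(3))
yaw=np.radians(75.2);c,s=np.cos(yaw),np.sin(yaw)
def tobin(p): d=p[:2]-np.array([.5675,-.056]); return (1000*np.array([c*d[0]+s*d[1],-s*d[0]+c*d[1]])).round(1)
for n,u,z in [('bar -5,20',(425,222),53),('bar 5,20',(462,222),53),('bar -5,-20',(402,352),53),('bar 5,-20',(440,353),53),
 ('lip 28',(360,157),23),('lip -28',(338,327),23),('pan back 28',(165,155),7),('pan front28',(335,153),7),('pan front-28',(322,308),7),('rim',(44,82),40),('rim outer',(20,53),40)]:
    print(n,tobin(onz(w,q(*u),z/1000)))
E
python3 rel.py
```

```text
cam [ 0.467 -0.111  0.223]
bar -5,20 [-4.1 21.6]
bar 5,20 [ 5.9 21.5]
bar -5,-20 [ -6.1 -18.1]
bar 5,-20 [  4.9 -18.6]
lip 28 [-13.3  32.3]
lip -28 [-15.6 -26.1]
pan back 28 [-72.7  29.9]
pan front28 [-16.5  29.8]
pan front-28 [-16.9 -27.1]
rim [-106.4   58.8]
rim outer [-112.3   66.6]
```

jog_arm([
  [0, 0, 0.2, 0.7],
  [0, 0, 0.2, 0.7],
  [0.2, 0.8, 0.2, 0.7],
  [0.6, 2.2, 0.2, 0.7],
  [1.05, 4, 0.2, 0.7],
  [1.55, 5.8, 0.2, 0.7],
  [2.05, 7.6, 0.2, 0.7],
  [2.5, 9.4, 0.2, 0.7],
  [2.95, 11, 0.2, 0.7],
  [3.4, 12.5, 0.2, 0.7],
  [3.65, 13.5, 0.2, 0.7],
  [3.9, 14.5, 0.2, 0.7],
  [3.9, 14.5, 0.2, 0.7],
  [3.9, 14.5, 0.2, 0.7],
])

```text
time_s: 6.2
position: [0.5834, 0.01, 0.0903]
tool_rot: [[-0.966, 0.257, -0.0], [0.257, 0.966, -0.0], [0.0, -0.001, -1.0]]
wrist_force: [-0.2, -0.2, -3.8]
width: 0.0128
```

```bash
python3 - <<'E'
from h import *
for n in ['scene','side','wrist']:
    s=snapshot(n); save(s,n+'4')
E
```

```text
(no output)
```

View pics/scene4.png

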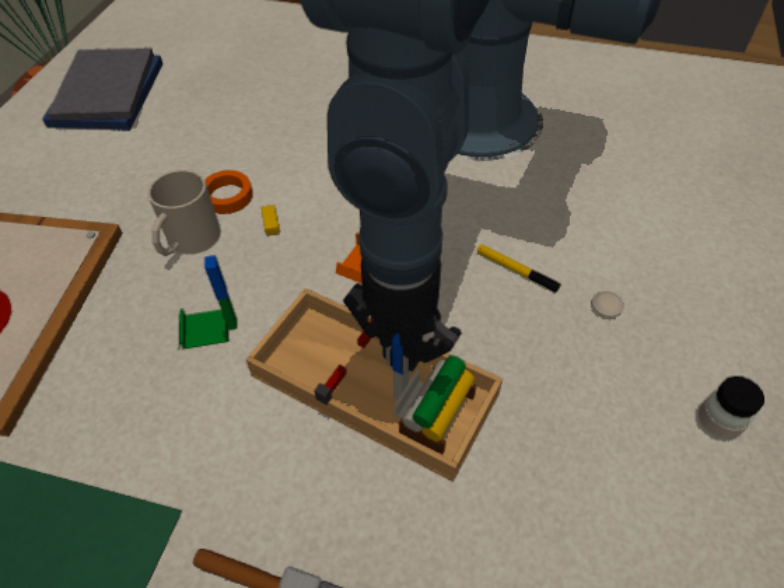

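View pics/wrist4.png

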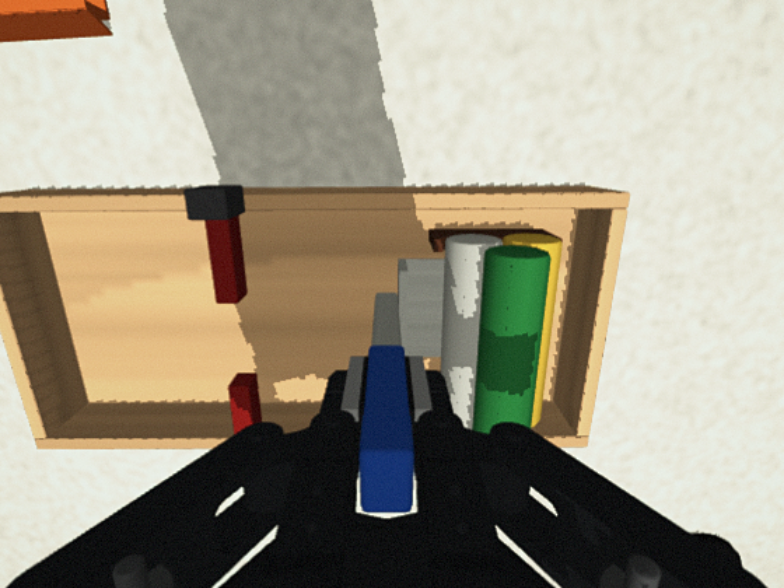

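View pics/side4.png

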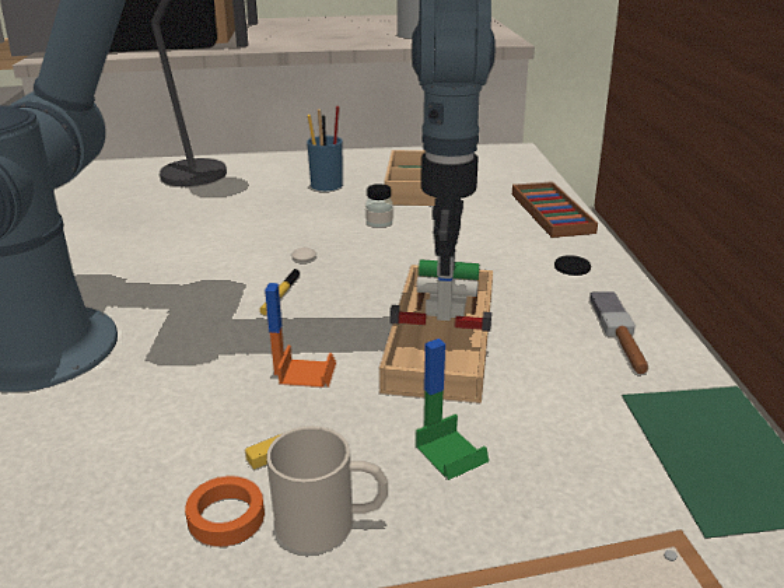

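```bash
python3 - <<'E'
from h import *
s=snapshot('wrist'); c=s['color'][115:335,110:460,::-1]; cv2.imwrite('pics/w5.png',cv2.resize(c,None,fx=2.2,fy=2.2,interpolation=cv2.INTER_CUBIC))
E
```

```text
(no output)
```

View pics/w5.png

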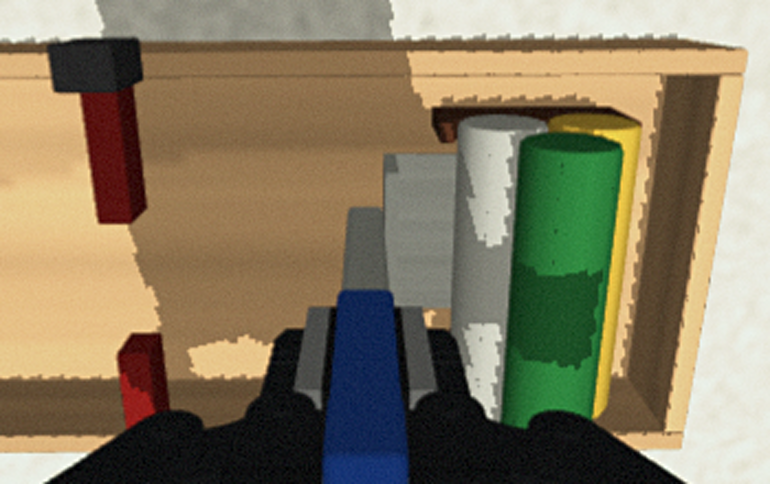

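```bash
sed -e '/^for n/,$d' -e 's/(210+u/(110+u/' rel.py > rel2.py; cat >> rel2.py <<'E'
for n,u,z in [('bar -5,20',(98,222),53),('bar 5,20',(133,222),53),('bar -5,-20',(119,355),53),('bar 5,-20',(156,353),53),
 ('pan back 28',(385,155),9),('white left top',(457,130),39),('white left low',(452,310),39),('green left',(520,150),62),('green right',(623,150),66),('green end',(572,140),70),('far rim inner',(667,75),40),('yellow right',(641,130),44),('far inner -58',(665,432),40)]:
    print(n,tobin(onz(w,q(*u),z/1000)))
E
python3 rel2.py
```

```text
cam [0.506 0.032 0.224]
bar -5,20 [-2.8 22.2]
bar 5,20 [ 6.7 22.2]
bar -5,-20 [ -2.  -18.8]
bar 5,-20 [  8.8 -18.2]
pan back 28 [76.5 29.9]
white left top [95.7 44.3]
white left low [ 96.4 -11.8]
green left [108.4  43.9]
green right [132.4  44.8]
green end [118.5  48.2]
far rim inner [152.3  59.5]
yellow right [145.4  45.1]
far inner -58 [167.6 -55.9]
```

jog_arm([
  [0.15, 0.6, 0, 0],
  [0.32, 1.2, 0, 0],
  [0.43, 1.62, 0, 0],
  [0.43, 1.62, 0, 0],
  [0.43, 1.62, 0, 0],
  [0.43, 1.62, 0.2, 0],
  [0.43, 1.62, 0.4, 0],
  [0.43, 1.62, 0.6, 0],
  [0.43, 1.62, 0.8, 0],
  [0.43, 1.62, 1.0, 0],
  [0.43, 1.62, 1.2, 0],
  [0.43, 1.62, 1.4, 0],
  [0.43, 1.62, 1.6, 0],
  [0.43, 1.62, 1.8, 0],
  [0.43, 1.62, 1.8, 0],
  [0.43, 1.62, 1.8, 0],
], grip_force=100)

```text
time_s: 8.05
position: [0.5878, 0.0264, 0.1084]
tool_rot: [[-0.966, 0.257, 0.0], [0.257, 0.966, 0.0], [-0.0, 0.0, -1.0]]
wrist_force: [-0.2, 0.4, -2.6]
width: 0.0129
```

```bash
python3 - <<'E'
from h import *
for n in ['scene','wrist']:
    s=snapshot(n); save(s,n+'6')
    if n=='scene': c=s['color'][200:350,220:375,::-1]; cv2.imwrite('pics/sc6.png',cv2.resize(c,None,fx=4,fy=4,interpolation=cv2.INTER_CUBIC))
E
```

```text
(no output)
```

View pics/sc6.png

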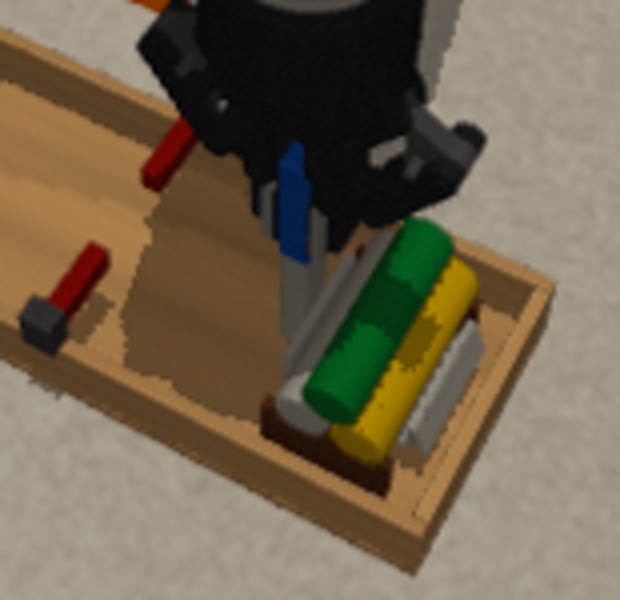

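View pics/wrist6.png

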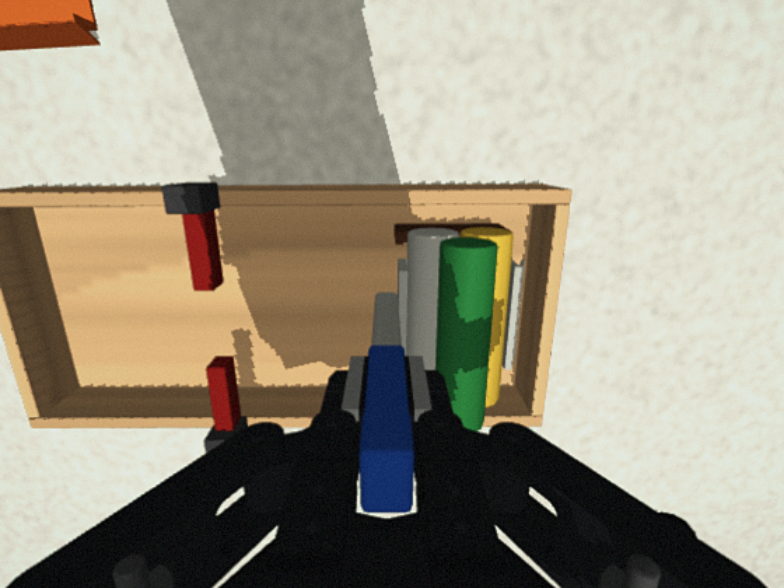

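jog_arm([
  [0, 0, 0.15, 0],
  [0, 0, 0.3, 0],
  [0, 0, 0.45, 0],
  [0, 0, 0.6, 0],
  [0, 0, 0.8, 0],
  [0, 0, 1.0, 0],
  [0, 0, 1.2, 0],
  [0, 0, 1.4, 0],
  [0, 0, 1.6, 0],
  [0, 0, 1.8, 0],
  [0, 0, 2.0, 0],
  [0, 0, 2.2, 0],
  [0, 0, 2.2, 0],
  [0, 0, 2.2, 0],
])

```text
time_s: 9.55
position: [0.5878, 0.0264, 0.1303]
tool_rot: [[-0.966, 0.257, 0.0], [0.257, 0.966, 0.0], [-0.0, 0.0, -1.0]]
wrist_force: [0.4, 0.6, -4.9]
width: 0.013
```

```bash
python3 - <<'E'
from h import *
for n in ['scene','wrist']:
    s=snapshot(n); save(s,n+'7')
    if n=='scene': c=s['color'][200:350,220:375,::-1]; cv2.imwrite('pics/sc7.png',cv2.resize(c,None,fx=4,fy=4,interpolation=cv2.INTER_CUBIC))
print(state()['wrist_force'])
E
```

```text
[-0.09174177 -0.22020725 -4.79009432]
```

View pics/sc7.png

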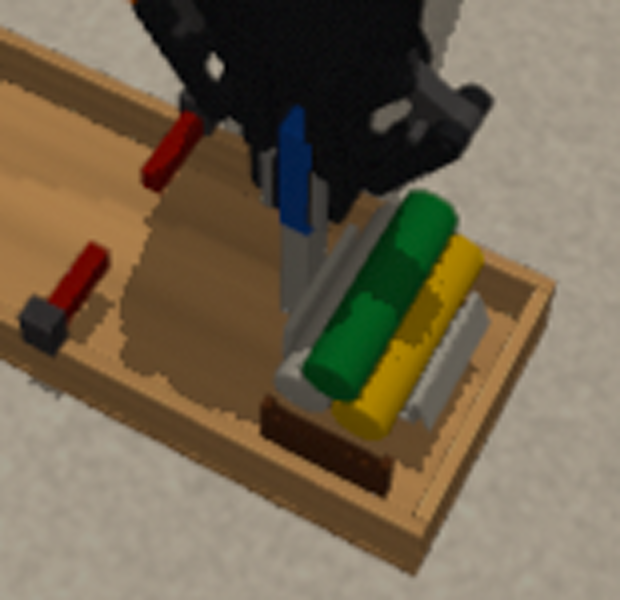

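View pics/wrist7.png

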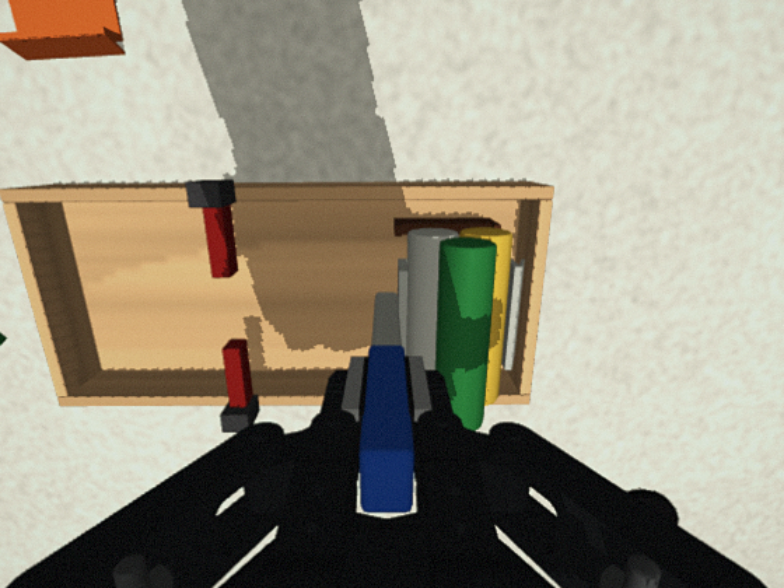

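jog_arm([
  [-0.08, -0.29, 0, 0],
  [-0.2, -0.77, 0, 0],
  [-0.38, -1.45, 0, 0],
  [-0.59, -2.22, 0, 0],
  [-0.79, -3.0, 0, 0],
  [-1.0, -3.77, 0, 0],
  [-1.2, -4.54, 0, 0],
  [-1.4, -5.32, 0, 0],
  [-1.58, -6.0, 0, 0],
  [-1.71, -6.48, 0, 0],
  [-1.79, -6.77, 0, 0],
  [-1.79, -6.77, 0, 0],
  [-1.79, -6.77, 0, 0],
])

```text
time_s: 10.95
position: [0.5699, -0.0411, 0.1303]
tool_rot: [[-0.966, 0.257, 0.0], [0.257, 0.966, 0.0], [-0.0, 0.0, -1.0]]
wrist_force: [0.4, -0.1, -5.1]
width: 0.0128
```

```bash
python3 - <<'E'
from h import *
for n in ['scene','wrist']:
    s=snapshot(n); save(s,n+'8')
    if n=='scene': c=s['color'][200:350,190:345,::-1]; cv2.imwrite('pics/sc8.png',cv2.resize(c,None,fx=4,fy=4,interpolation=cv2.INTER_CUBIC))
E
```

```text
(no output)
```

View pics/sc8.png

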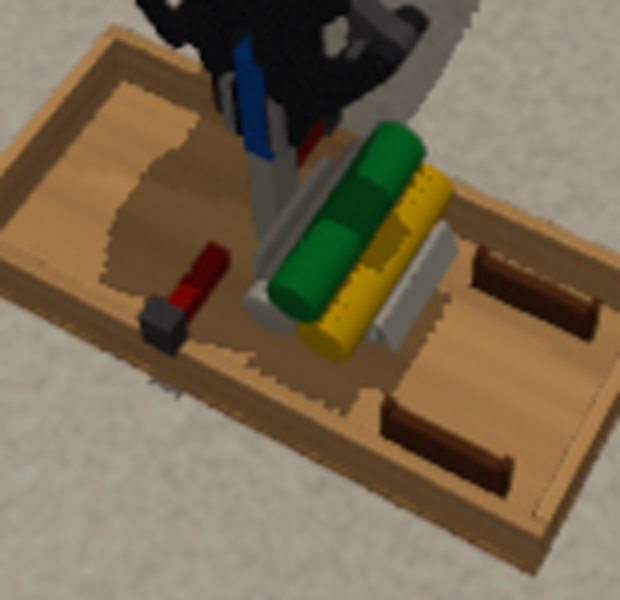

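View pics/wrist8.png

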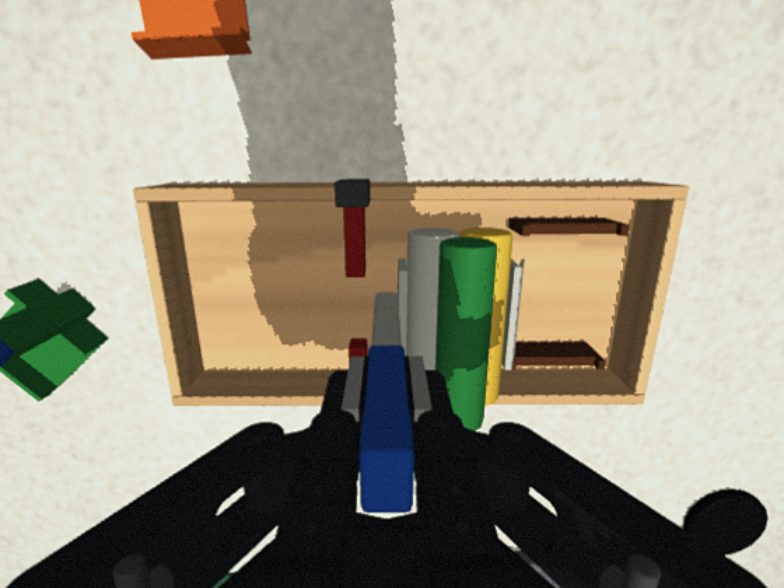

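jog_arm([
  [0, 0, -0.2, 0],
  [0, 0, -0.5, 0],
  [0, 0, -0.9, 0],
  [0, 0, -1.35, 0],
  [0, 0, -1.8, 0],
  [0, 0, -2.25, 0],
  [0, 0, -2.7, 0],
  [0, 0, -3.1, 0],
  [0, 0, -3.45, 0],
  [0, 0, -3.75, 0],
  [0, 0, -3.95, 0],
  [0, 0, -4.05, 0],
  [0, 0, -4.05, 0],
  [0, 0, -4.05, 0],
])

```text
time_s: 12.45
position: [0.57, -0.0413, 0.09]
tool_rot: [[-0.966, 0.257, 0.0], [0.257, 0.966, -0.0], [-0.0, 0.0, -1.0]]
wrist_force: [-0.4, -0.2, -3.8]
width: 0.013
```

```bash
python3 - <<'E'
from h import *
for n in ['scene','wrist']:
    s=snapshot(n); save(s,n+'9')
    if n=='scene': c=s['color'][200:350,190:345,::-1]; cv2.imwrite('pics/sc9.png',cv2.resize(c,None,fx=4,fy=4,interpolation=cv2.INTER_CUBIC))
E
```

```text
(no output)
```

View pics/sc9.png

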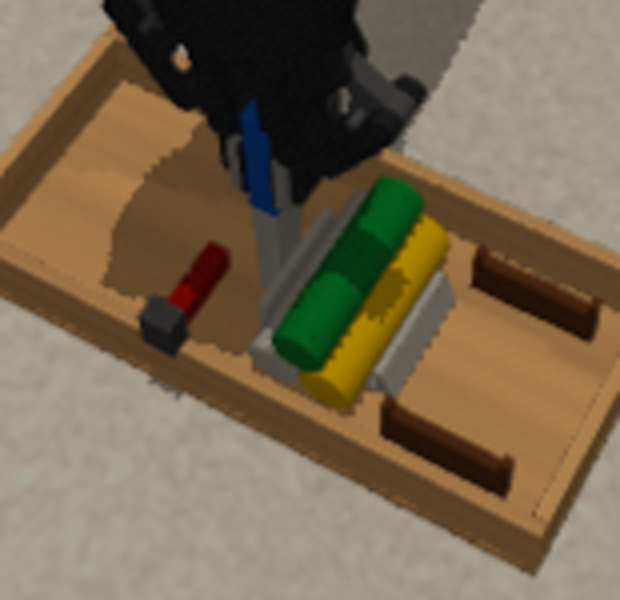

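View pics/wrist9.png

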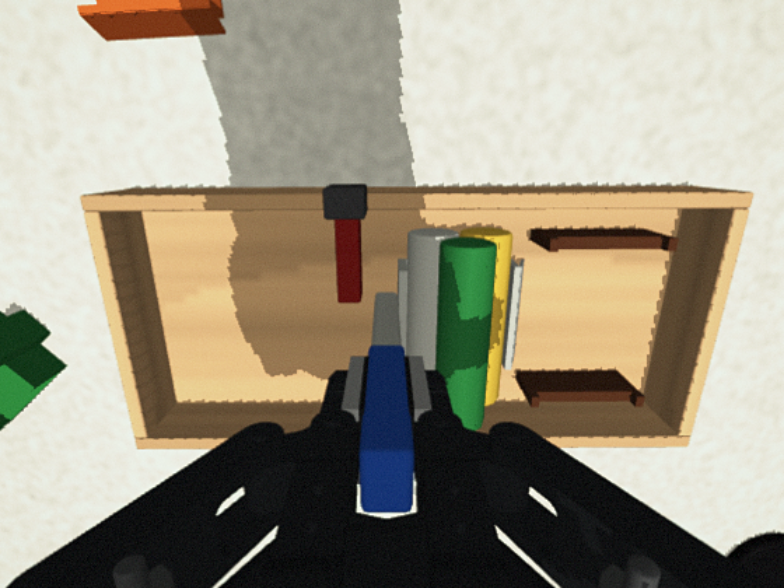

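jog_arm([
  [-0.05, -0.19, 0, 0],
  [-0.15, -0.57, 0, 0],
  [-0.27, -1.0, 0, 0],
  [-0.39, -1.45, 0, 0],
  [-0.5, -1.88, 0, 0],
  [-0.61, -2.27, 0, 0],
  [-0.72, -2.66, 0, 0],
  [-0.83, -3.05, 0, 0],
  [-0.93, -3.44, 0, 0],
  [-1.03, -3.83, 0, 0],
  [-1.13, -4.2, 0, 0],
  [-1.23, -4.55, 0, 0],
  [-1.32, -4.9, 0, 0],
  [-1.38, -5.13, 0, 0],
  [-1.38, -5.13, 0, 0],
])

```text
time_s: 14.05
position: [0.5561, -0.093, 0.0899]
tool_rot: [[-0.966, 0.258, 0.0], [0.258, 0.966, -0.0], [-0.0, -0.0, -1.0]]
wrist_force: [0.0, 0.4, -3.6]
width: 0.0127
```

```bash
python3 - <<'E'
from h import *
for n in ['scene','wrist']:
    s=snapshot(n); save(s,n+'10')
    if n=='scene': c=s['color'][200:350,190:345,::-1]; cv2.imwrite('pics/sc10.png',cv2.resize(c,None,fx=4,fy=4,interpolation=cv2.INTER_CUBIC))
E
```

```text
(no output)
```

View pics/sc10.png

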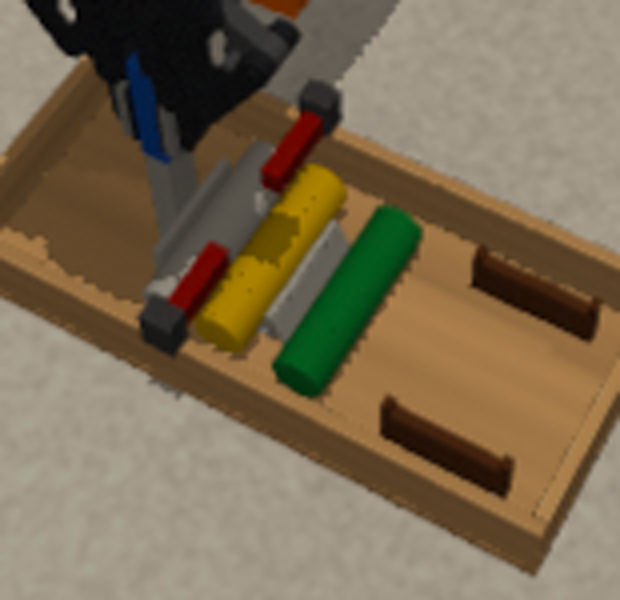

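View pics/wrist10.png

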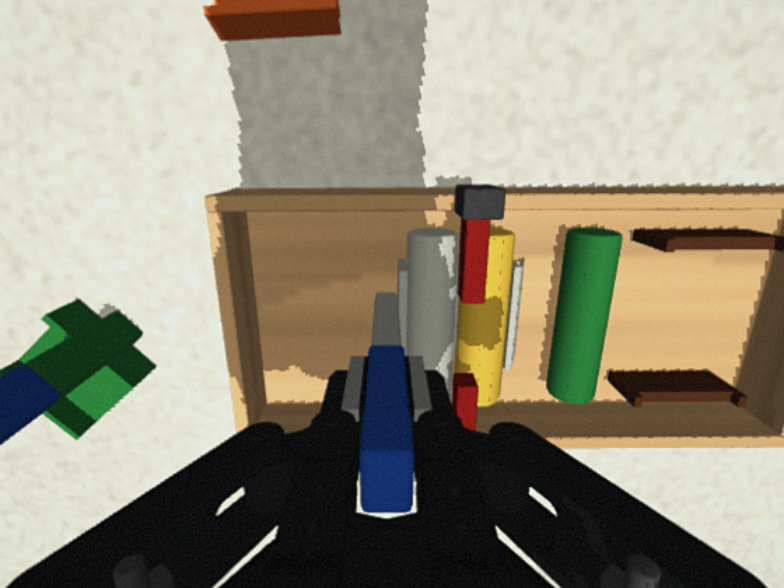

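jog_arm([
  [-0.06, -0.25, 0, 0],
  [-0.18, -0.68, 0, 0],
  [-0.31, -1.15, 0, 0],
  [-0.44, -1.65, 0, 0],
  [-0.57, -2.15, 0, 0],
  [-0.7, -2.65, 0, 0],
  [-0.83, -3.1, 0, 0],
  [-0.95, -3.55, 0, 0],
  [-1.05, -3.9, 0, 0],
  [-1.13, -4.19, 0, 0],
  [-1.13, -4.19, 0, 0],
  [-1.13, -4.19, -0.06, 0],
  [-1.13, -4.19, -0.12, 0],
  [-1.13, -4.19, -0.15, 0],
  [-1.13, -4.19, -0.15, 0],
  [-1.13, -4.19, -0.15, 0],
])

```text
time_s: 15.75
position: [0.5449, -0.1344, 0.0888]
tool_rot: [[-0.966, 0.257, 0.0], [0.257, 0.966, -0.0], [-0.0, 0.0, -1.0]]
wrist_force: [-1.6, -0.2, 2.4]
width: 0.0125
```

```bash
python3 - <<'E'
from h import *
for n in ['scene','wrist']:
    s=snapshot(n); save(s,n+'11')
E
```

```text
(no output)
```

View pics/wrist11.png

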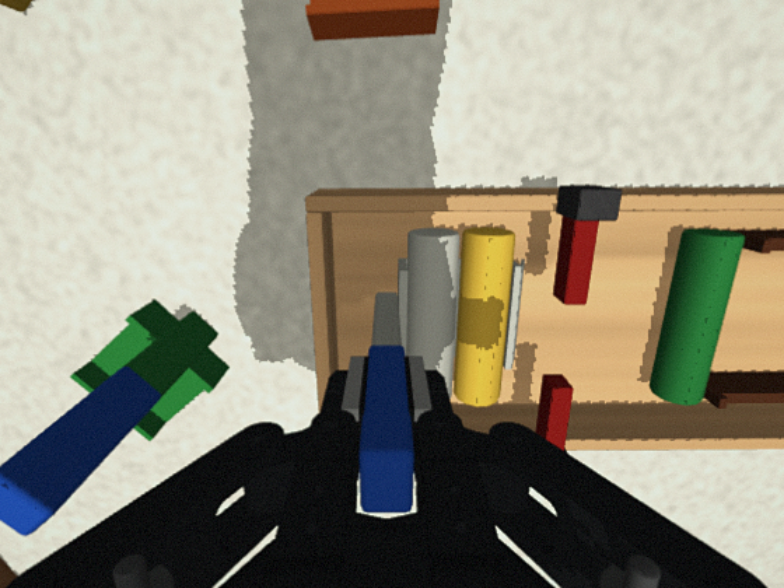

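jog_arm([
  [0, 0, 0, 0],
  [0, 0, 0, 0],
  [0, 0, 0, 0],
  [0, 0, 0, 0],
  [0, 0, 0, 0],
  [0, 0, 0, 0],
  [0, 0, 0, 0],
  [0, 0, 0, 0],
], grip=0)

```text
time_s: 16.65
position: [0.5448, -0.1345, 0.0883]
tool_rot: [[-0.966, 0.257, 0.0], [0.257, 0.966, 0.0], [-0.0, 0.0, -1.0]]
wrist_force: [-0.6, -0.0, -0.3]
width: 0.0856
```

jog_arm([
  [0, 0, 0.5, 0],
  [0, 0, 1.5, 0],
  [0, 0, 4, 0],
  [0, 0, 7, 0],
  [0, 0, 11, 0],
  [0, 0, 15, 0],
  [0, 0, 17, 0],
  [0, 0, 17, 0],
  [0, 0, 17, 0],
])

```text
time_s: 17.55
position: [0.545, -0.1346, 0.2588]
tool_rot: [[-0.966, 0.257, 0.001], [0.257, 0.966, -0.0], [-0.001, -0.0, -1.0]]
wrist_force: [-1.4, 0.7, -0.6]
width: 0.0854
```

```bash
python3 - <<'E'
from h import *
for n in ['scene','wrist']:
    s=snapshot(n); save(s,n+'12')
    if n=='scene': c=s['color'][180:350,165:375,::-1]; cv2.imwrite('pics/sc12.png',cv2.resize(c,None,fx=3.5,fy=3.5,interpolation=cv2.INTER_CUBIC))
E
```

```text
(no output)
```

View pics/sc12.png

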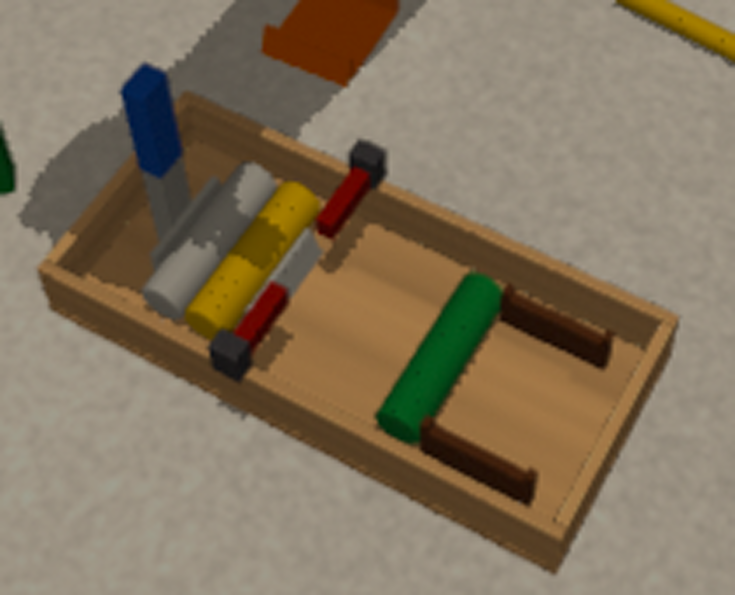

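View pics/wrist12.png

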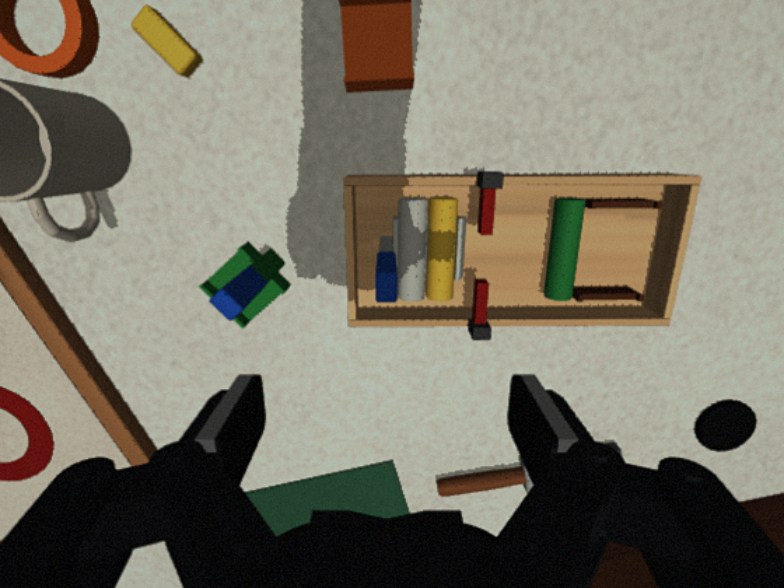

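The scoop stands behind the bar with the white and yellow sticks level in it. The green stick lies on the bin floor against the rails.

```bash
python3 -c "
from rig import hand_in
print(hand_in())"
```

```text
the job is handed in; nothing more can be done
None
```

I did the job as asked and handed it in at about 18 s of the 45 s allowed.

- **Loading:** I gripped the blue-handled scoop in the bin, slid it under the chalk and lifted it 42 mm. All three sticks came up on it, clear of the rails.
- **Striking:** I drew the scoop back clear of the rails, lowered it to about 1 mm above the floor and pulled it under the bar. The bar pushed the green stick off over the lip.
- **Parking:** I set the scoop down within about 1 mm of where I gripped it, let go and raised the arm clear.

**Last checks:** The final scene and wrist pictures show:
- The scoop stands behind the bar.
- The white and yellow sticks lie side by side and level in it.
- The green stick rests on the bin floor against the rail ends.
- The gripper is open and touches nothing.

Wrist force readings stayed around 5 N or less.

**Disagreements:** The cameras differed by about 2–3 mm on where the bin is, so I slid the scoop about 1 mm past the stated loading point as a compromise. The scoop was also turned about 1–2° to line up with the bin and was left that way.

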